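# Hang the dip basket on the rinse tank

## Robot

A 6-joint arm with a two-finger parallel gripper is mounted at the origin on the work surface. World frame = base frame: x ahead of the robot, y to its left, z up, the work surface at z = 0. Lengths are in m, angles in rad, forces in N, time in s.
With the tool pointing down it reaches from about 0.35 to 0.975 m from the base axis. Payload 4.9 kg.
Tool frame: the origin (TCP) lies between the finger pads; the fingertips stand 22 mm ahead of it and the grasp point (between the pads) lies 3 mm ahead of it; z points along the fingers, y is the line along which they close (so a half turn about z gives the same grasp; the last joint's range is limited). The gripper opens to 85 mm and grips with 20 to 120 N. Pads are 22 mm wide; open, the fingers measure 114 mm over their backs; the gripper's body (76 mm by 85 mm) begins 54 mm behind the grasp point. The pads swing forward as they close: fully open they stand 13 mm farther back than shut.
Start: joints at [-0.119, 0.053, 1.613, -0, 1.476, -0.119], TCP at [0.625, 0, 0.253] pointing down, gripper open.
Joint ranges: [-3.01, 3.01], [-1.01, 2.22], [0.06, 2.58], [-1.02, 4.17], [0.09, 2.62], [-3.14, 3.14]. Speed limits (rad/s): [2.57, 2.57, 3.14, 3.14, 3.14, 3.14].

## Interface

Orientations are given as a unit quaternion [w, x, y, z].
In Python, from plant import state, grab_frame, get_calibration, job_done, recognise, regions_of gives the robot as it stands.
- The arm moves only by the tool apply_moves, never from a script. Its argument "targets" is a list of rows, each an object with "translation": the shift along the tool's x, y, z normalised to -1 to 1, where 1 is 100 mm, a list of three; "twist": the turn about the tool's z normalised to -1 to 1, where 1 is 0.1 rad; "hand": the opening, from 0 (shut) to 1 (fully open). A call has 1 to 8 rows; each row shifts and turns the commanded pose from where the row before left it, along the tool's axes as they then stand; what a row does not reach is not made up. A row lasts 1/10 s, in which the tool goes at most 50 mm and 8.59 degrees, less where a joint would pass 70% of its speed; a pose out of reach is approached as far as the arm can. A call with a number of a shift or a turn outside -1 to 1 is refused whole. A call with a gripper value outside its range is refused whole. The fingers move at their own pace and stop on an object; the grip force is fixed at half the most. Time passes only in rows, so rows that do not move let the fingers close. It gives the time, the measured TCP pose, the force, the opening and the grip force at its end, in the units of the state.
- state(): the state, without advancing time (a new reading comes with each control period).
- grab_frame(name): name is "scene" or "side" or "wrist"; returns the picture (384x512x3 uint8, red, green, blue); there is no depth.
- get_calibration(name): a dict with "camera_matrix" (3x3 intrinsics, pixels), "D" ([k1, k2, p1, p2, k3] as OpenCV has them; the pictures are not rectified), "pose" (4x4, takes a point from camera to world coordinates). Camera axes: x right, y up, looking along -z (the intrinsics and any distortion apply to the point x, -y, -z); pixel columns grow to the right and rows downward; lengths in m; the calibration is good to about 2 mm. A picture is of the moment at which its call begins: read the wrist's pose just before it. get_calibration takes no time and is no camera call; for the wrist camera it gives the pose at the moment of the call.
- job_done(): hands the job in; it is judged then, once.
Trained networks look in the newest picture that a camera, given by its name, has taken for a name from the list of things; names that differ only in an ending like _2 or _b are one class to them, and where a whole thing is asked for, a point or a joint stands for the part that bears it (a point fixed in the world has none). Each returns a list of dicts, best first, with "score" (0 to 1); they miss things now and then, are a little off and sometimes report something else, mostly with a low value. They report only what shows in the picture. A call takes as long as a camera call.
- recognise(camera, query): "point" ([x, y, z] in m, in world coordinates, good to about 4 mm: the middle of the surface that is visible of it).
- regions_of(camera, query): "pixels" (384x512 bool, what is visible of it).
The state is a dict: "time": time; "joint_pos": joint angles; "joint_vel": joint speeds; "joint_efforts": joint torques, N m; "tool_pos": TCP position; "tool_rot": TCP orientation; "contact_force": force on the tool from outside, world axes, zero at the start; "ft_torque": the same for the moment, N m; "gripper_width": opening from 0.0 (shut) to 1.0 (fully open); "grasp_force": force on a finger pad.
Only numpy, scipy, OpenCV 4.12 (cv2) and the standard library are available. Lean on these libraries where they do the work, as an engineer would, in place of code of your own. Each camera call takes 0.05 s, during which the arm holds its last target. There are 200 camera calls.

## Task

Take the square wire dip basket with the sliding hook from the draining tray and hang it inside the glass rinse tank by its hook, over the tank's long front rim (the one nearest the robot), hook fully down on the rim, basket upright and clear of the tank's floor. It belongs right up against the free end wall (the end away from the slide rack), so that there is room for another basket; slide it along the rim until it touches, and let go only once the rim carries it. The tank is glass: feel your way slowly, never drop, knock or lean the basket hard on it, do not shove the tank, and leave everything else where it stands.

Things in the scene. Friction and masses are not known exactly. Their poses are not given: they have to be found in the camera images.
- basket_grip (a point): Centre of the black grip (20 x 14 x 60 mm in x, y, z) on the square dip basket's stem: take it here, closing across the 14 mm (along y). Basket axes: z up, the hook reaches out to -x. This point is 150 mm above the basket's underside and 29 mm to -x of its middle. Whole basket 200 to 310 g; its weight lies some 10 mm to +x of the grip.
- basket_base (a point): Centre of the underside of the same basket's stainless wire box, 62 x 62 x 40 mm high (brass collars fixed inside); same axes. At the start it stands on the tray's floor, 4 mm above the table. When hung it may touch the tank's walls but not its floor.
- stem_back (a point): Point on the outer (-x) face of the flat stem, 40 mm above the basket's underside, 2 mm to -x of the grip's centre. Stem 4 mm (x) by 14 mm (y), straight up to the grip, outer face flush with the basket's back face. The hook rides on it by a thumbscrew clamp (holds 100 N) set to another height each time, NOT measured: underside of its bridge 60 to 90 mm above the basket's underside.
- hook_zone (a point): Middle of the range of the hook on the stem's outer face, 75 mm above the basket's underside; the true underside of the bridge is up to 15 mm above or below this point. Hook 16 mm wide (y): bridge over an 8 mm throat from the stem's face to a leg 3 mm thick, ending in an outward flared tip 27 mm below the bridge's underside. Clamp block reaches 18 mm above that underside.
- tank: Open clear glass tank, outside 130 (x) x 240 (y) x 100 mm high, walls and floor 5 mm, about 1.3 kg, loose on the table (a sideways push above about 5 N may slide it). Origin: centre of its underside, z up. The slide rack stands in its -y half; the free end wall is at +y (inner face 115 mm from the middle). The glass chips above 20 N from basket or hook: meet it slower than 10 mm/s, never drop the hook on it.
- front_rim (a point): Middle of the top of the tank's long front wall (its -x side, within 20 degrees of facing the robot): 62.5 mm to -x of the tank's middle, 100 mm above the table; wall 5 mm thick. Same axes as the tank. The hook goes over this rim, basket inside.
- slide_rack: Steel slide rack with glass slides, 84 (x) x 87 (y) x 54 mm high, standing in the tank's -y half, its middle about 68 mm from the tank's middle. Origin: centre of its underside. Leave alone.
- tray: Grey plastic draining tray, 140 (x) x 220 (y) mm, rim 14 mm high, floor 4 mm thick, fixed to the table. The two baskets stand in it, about 100 mm apart. Origin: centre of its underside.
- round_basket: Round steel dipper, 62 mm across, with a plain loop handle 102 mm high and no hook, in the tray. Origin: centre of its underside. Leave alone.
- wash_bottle: White wash bottle, 74 mm across, 212 mm high with its spout. Origin: centre of its underside. Leave alone.
- slide_box: Flat blue slide box, 100 x 180 x 34 mm. Origin: centre of its underside. Leave alone.
- oil_bottle: Small amber dropper bottle, 32 mm across, 92 mm high. Origin: centre of its underside. Leave alone.
- petri_stack: Stack of three clear Petri dishes, 93 mm across, 43 mm high. Origin: centre of its underside. Leave alone.
- beaker: Glass beaker with brushes and rods, 68 mm across, 168 mm high over all. Origin: centre of its underside. Leave alone.
- forceps: Steel forceps lying on the table, 136 mm long, 7 mm high. Origin: its middle, on the table. Leave alone.

How it is judged:
At the end, for the whole second after the job is handed in: The basket hangs at rest by its hook on the front rim: back within 5 mm of the front wall, side within 4 mm of the free end wall, underside 8 to 42 mm above the table, upright within 0.08 rad, square within 0.1 rad; the tank flat and within 25 mm of its start (x of basket_base in the frame of tank between -0.034 and -0.024 m and y of basket_base in the frame of tank between 0.08 and 0.087 m and z of basket_base in the frame of tank between 0.008 and 0.042 m and angle between basket_base's own z axis and vertical below 0.08 rad and angle between the x axis of basket_base and the x axis of tank, either way round below 0.1 rad and contact force between basket and tank above 1 N and linear speed of basket below 0.02 m/s and angular speed of basket below 0.2 rad/s and angle between tank's own z axis and vertical below 0.03 rad and distance of tank from where it was at the start of the episode below 0.025 m); the robot touches nothing.
It fails at once if the basket or its hook bears on the glass tank with more than 20 N (contact force between basket and tank above 20 N).
It fails at once if the basket is dropped: it moves faster than 0.15 m/s with no finger on it (a fall of about 1 mm) (contact force between basket and the fingers below 0.05 N and linear speed of basket above 0.15 m/s).
It fails at once if the tank is shoved more than 25 mm (distance of tank from where it was at the start of the episode above 0.025 m).
It fails at once if a bystander is moved more than 30 mm (distance of any of slide_rack, round_basket, wash_bottle, slide_box, oil_bottle, petri_stack, beaker, forceps from where it was at the start of the episode above 0.03 m).
It also fails if it takes over 54 s, if anything falls off the work surface, if the arm or the gripper's body presses on something with over 40 N, if the wrist force passes 120 N, or if a joint passes its speed limit or range.

## Working session

There is one attempt and no reset: what is moved stays moved. The work goes in short steps, Python scripts to look and compute and a tool call to move; the robot and the scene stay as the last step left them, time stands still between calls to the robot, and variables do not carry over. Pictures are saved under pics/ and viewed, at most 10 in all, crops included, and the job is handed in when it is done.

Besides the shell and the picture viewer there is one more tool, called after "Request:" as name(argument=value, ...) on one line, values as JSON. apply_moves: Moves the arm, as the interface text tells. Its arguments: {"type":"object","properties":{"targets":{"type":"array"}},"required":["targets"]}

```bash
mkdir -p pics; ls; python3 - <<'E'
from plant import *
import cv2,numpy as np
np.set_printoptions(precision=4,suppress=True)
s=state();print(s)
ims=[]
for c in ("scene","side"):
    im=grab_frame(c);cv2.imwrite(f"pics/{c}0.png",im[...,::-1])
    k=get_calibration(c);print(c,k["camera_matrix"],k["D"],k["pose"])
    for q in ("basket_grip","basket_base","stem_back","hook_zone","tank","front_rim","slide_rack","tray","round_basket"):
        print(c,q,[(np.round(d["point"],4),round(d["score"],2)) for d in recognise(c,q)[:2]])
print(state()["time"])
E
```

```text
pics
{'time': 0.0, 'joint_pos': array([-0.1191,  0.0534,  1.6143, -0.    ,  1.476 , -0.119 ]), 'joint_vel': array([ 0.0004, -0.0003, -0.    , -0.0023,  0.0001, -0.0003]), 'joint_efforts': array([  0.0003, -39.367 , -37.0176,  -0.0002,   0.0069,  -0.    ]), 'tool_pos': array([0.6244, 0.    , 0.2521]), 'tool_rot': array([-0.0008,  0.7071,  0.7071, -0.0007]), 'contact_force': array([0.4476, 0.642 , 0.0031]), 'ft_torque': array([ 0.0818, -0.0132,  0.0177]), 'grasp_force': 0.0, 'gripper_width': 0.9988968950704395}
scene [[391.0842   0.     257.1153]
 [  0.     391.0842 186.6779]
 [  0.       0.       1.    ]] [-0.0987  0.      0.      0.      0.    ] [[-0.2064 -0.6277  0.7506  1.3683]
 [ 0.9785 -0.1332  0.1576  0.1712]
 [ 0.001   0.767   0.6417  0.7897]
 [ 0.      0.      0.      1.    ]]
scene basket_grip [(array([ 0.5293, -0.1307,  0.0413]), 0.76)]
scene basket_base [(array([ 0.5281, -0.1324,  0.0359]), 0.63)]
scene stem_back [(array([ 0.5254, -0.1373,  0.0353]), 0.75)]
scene hook_zone [(array([ 0.5254, -0.1342,  0.0393]), 0.79)]
scene tank [(array([0.5208, 0.2181, 0.0613]), 0.83)]
scen
[... 472 characters left out ...]
 0.6746]
 [ 0.0009  0.6924  0.7215  0.892 ]
 [ 0.      0.      0.      1.    ]]
side basket_grip [(array([ 0.5246, -0.1304,  0.0393]), 0.91)]
side basket_base [(array([ 0.5268, -0.1312,  0.0398]), 0.89)]
side stem_back [(array([ 0.5226, -0.1318,  0.0418]), 0.78), (array([ 0.5247, -0.171 ,  0.0075]), 0.37)]
side hook_zone [(array([ 0.5226, -0.1721,  0.0056]), 0.59), (array([ 0.525 , -0.1332,  0.0356]), 0.57)]
side tank [(array([0.5401, 0.2299, 0.0462]), 0.66)]
side front_rim [(array([0.5475, 0.2246, 0.0443]), 0.89)]
side slide_rack [(array([0.566 , 0.1405, 0.0348]), 0.75)]
side tray [(array([ 0.5201, -0.1682,  0.0053]), 0.75)]
side round_basket [(array([ 0.5123, -0.252 ,  0.0245]), 0.82)]
1.0
```

```bash
python3 - <<'E'
import cv2
for c in ("scene","side"):
    im=cv2.imread(f"pics/{c}0.png");cv2.imwrite(f"pics/{c}0b.png",cv2.resize(im,(800,600),interpolation=cv2.INTER_CUBIC))
E
```

```text
(no output)
```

View pics/scene0b.png

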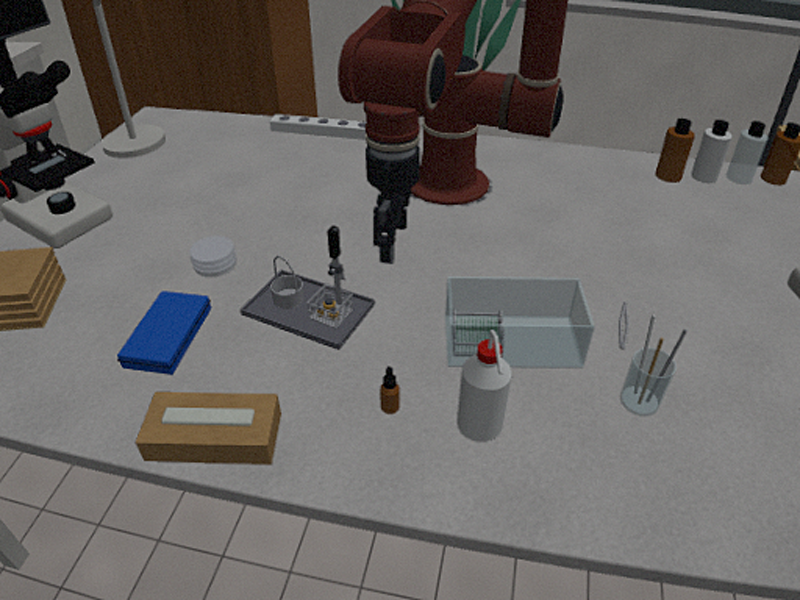

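View pics/side0b.png

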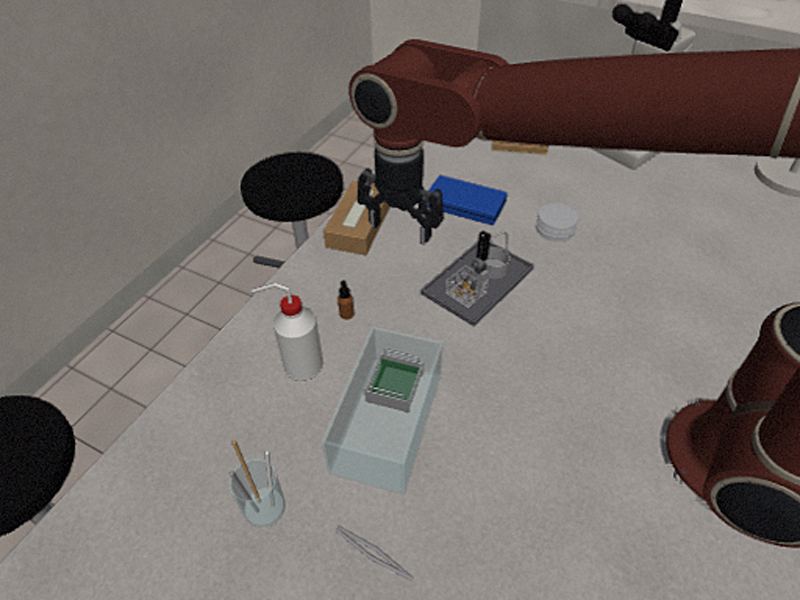

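```bash
python3 - <<'E'
import cv2,numpy as np
a=cv2.imread("pics/scene0.png");b=cv2.imread("pics/side0.png")
f=lambda im,x,y,w,h,s:cv2.resize(im[y:y+h,x:x+w],None,fx=s,fy=s,interpolation=cv2.INTER_CUBIC)
top=np.hstack([f(a,275,170,110,75,4),f(a,195,140,60,100,3)[:300],np.zeros((300,180,3),np.uint8)])
bot=np.hstack([f(b,200,200,90,120,2.5)[:300],f(b,265,140,80,100,3)])
o=np.zeros((600,800,3),np.uint8);o[:300,:top.shape[1]]=top[:,:800];o[300:,:bot.shape[1]]=bot
cv2.imwrite("pics/comp1.png",o)
E
```

```text
(no output)
```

View pics/comp1.png

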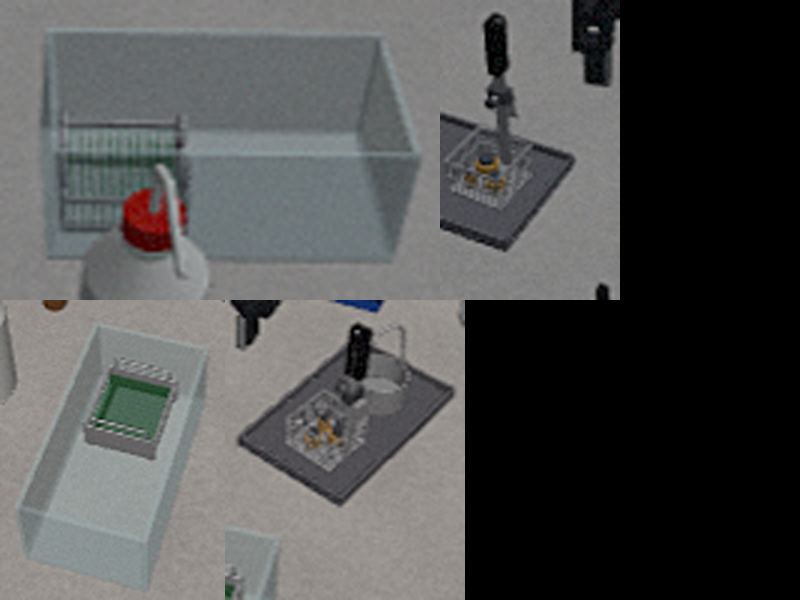

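```bash
cat > h.py <<'E'
import numpy as np,cv2
from scipy.optimize import least_squares
from plant import *
np.set_printoptions(precision=4,suppress=True)
def proj(k,P):
    T=np.linalg.inv(np.array(k["pose"]));p=np.atleast_2d(P)@T[:3,:3].T+T[:3,3]
    p=p*[1,-1,-1]
    return cv2.projectPoints(p.reshape(-1,1,3),np.zeros(3),np.zeros(3),np.array(k["camera_matrix"]),np.array(k["D"]))[0].reshape(-1,2)
def pose2(v,L):
    c,s=np.cos(v[2]),np.sin(v[2]);L=np.atleast_2d(L)
    return np.c_[v[0]+c*L[:,0]-s*L[:,1],v[1]+s*L[:,0]+c*L[:,1],L[:,2]]
def fit(obs,v0):  # obs: list of (calib, localpts, pix)
    f=lambda v:np.concatenate([(proj(k,pose2(v,L))-p).ravel() for k,L,p in obs])
    r=least_squares(f,v0,loss="soft_l1");return r.x,np.abs(r.fun).reshape(-1,2)
E
python3 - <<'E'
from h import *
a=get_calibration("scene");b=get_calibration("side")
X,Y=.065,.12
La=[[-X,-Y,.1],[-X,Y,.1],[X,Y,.1],[X,-Y,.1],[X,Y,0],[X,-Y,0]]
pa=[[286,177.25],[371,179.25],[379.75,208.75],[285.25,208],[373,235],[287,234.25]]
Lb=[[X,-Y,.1],[-X,-Y,.1],[X,Y,.1],[-X,Y,.1],[X,Y,0],[-X,Y,0]]
pb=[[238.8,210],[283.2,218.8],[208,284.8],[260.4,296.8],[210,302.4],[258.4,315.2]]
for o in ([(a,La,pa)],[(b,Lb,pb)],[(a,La,pa),(b,Lb,pb)]):
    print(*fit(o,[.54,.22,0.]))
G=[[0,0,.184],[0,0,.124]]
print(*fit([(a,G,[[213,144.7],[214.7,164.7]]),(b,G,[[310.3,148.7],[308,165.3]])],[.5,-.13,0]))
k=get_calibration("wrist");print(k["pose"],k["camera_matrix"],state()["tool_pos"])
E
```

```text
[0.5428 0.2032 0.184 ] [[0.2223 0.6302]
 [0.6918 1.2365]
 [0.3598 0.5306]
 [2.6397 0.0922]
 [0.3168 0.6796]
 [1.0195 0.2479]]
[0.5438 0.1994 0.1992] [[0.7264 1.2314]
 [0.5814 0.2564]
 [1.3508 1.53  ]
 [0.5371 0.1287]
 [0.7641 0.8448]
 [1.5222 1.1299]]
[0.5432 0.2015 0.194 ] [[0.6302 0.3618]
 [1.6242 1.491 ]
 [0.1782 0.2343]
 [2.2043 0.2393]
 [0.8166 0.3825]
 [1.4304 0.5827]
 [0.632  0.6982]
 [0.6808 0.4884]
 [1.7811 0.9197]
 [0.9928 1.0343]
 [0.3716 1.4306]
 [1.1024 1.9953]]
[ 0.5164 -0.1328  0.    ] [[0.227  1.8619]
 [0.4511 0.6602]
 [0.1695 1.5304]
 [0.2471 0.2177]]
[[ 1.      0.0005 -0.0004  0.6255]
 [-0.0004  0.9655  0.2603  0.067 ]
 [ 0.0005 -0.2603  0.9655  0.3729]
 [ 0.      0.      0.      1.    ]] [[273.7235   0.     257.0483]
 [  0.     273.7235 193.882 ]
 [  0.       0.       1.    ]] [0.625  0.     0.2533]
```

Request:
apply_moves(targets=[{"translation": [0,0,-0.4],"twist": -1,"hand": 1},{"translation": [-0.33,-0.25,-0.1],"twist": 0,"hand": 1},{"translation": [-0.33,-0.25,0],"twist": 0,"hand": 1},{"translation": [-0.33,-0.25,0],"twist": 0,"hand": 1},{"translation": [-0.33,-0.25,0],"twist": 0,"hand": 1},{"translation": [0,0,0],"twist": -1,"hand": 1},{"translation": [0,0,0],"twist": -1,"hand": 1},{"translation": [0,0,0],"twist": -1,"hand": 1}])

```text
time: 1.8
tool_pos: [0.5384, -0.1418, 0.3035]
tool_rot: [0.0, 0.551, 0.834, 0.0]
contact_force: [-0.0, -0.0, 0.5]
gripper_width: 1.001
grasp_force: 0.0
```

Request:
apply_moves(targets=[{"translation": [0,0,0],"twist": -1,"hand": 1},{"translation": [0,0,0],"twist": -1,"hand": 1},{"translation": [0,0,0],"twist": -1,"hand": 1},{"translation": [0,0,0],"twist": -1,"hand": 1},{"translation": [0,0,0],"twist": -1,"hand": 1},{"translation": [0,0,0],"twist": -1,"hand": 1},{"translation": [0,0,0],"twist": -1,"hand": 1},{"translation": [0,0,0],"twist": -1,"hand": 1}])

```text
time: 2.6
tool_pos: [0.5386, -0.1413, 0.3033]
tool_rot: [0.0, 0.182, 0.983, -0.0]
contact_force: [0.8, -0.8, 0.2]
gripper_width: 1.002
grasp_force: 0.0
```

Request:
apply_moves(targets=[{"translation": [0,0,0],"twist": -1,"hand": 1},{"translation": [0,0,0],"twist": -1,"hand": 1},{"translation": [0,0,0],"twist": -1,"hand": 1},{"translation": [0,0,0],"twist": -0.7,"hand": 1},{"translation": [0,0,0],"twist": 0,"hand": 1}])

```text
time: 3.1
tool_pos: [0.5386, -0.1413, 0.3033]
tool_rot: [0.0, 0.0, 1.0, -0.0]
contact_force: [0.9, -0.4, 0.7]
gripper_width: 0.997
grasp_force: 0.0
```

```bash
python3 - <<'E'
from h import *
s=state();k=get_calibration("wrist");im=grab_frame("wrist")
print(s["time"],s["tool_pos"],s["tool_rot"],s["joint_pos"]);print(k["pose"])
cv2.imwrite("pics/w1.png",im[...,::-1]);cv2.imwrite("pics/w1b.png",cv2.resize(im,(800,600),interpolation=cv2.INTER_CUBIC)[...,::-1])
E
```

```text
3.1 [ 0.5386 -0.1413  0.3033] [ 0.      0.0005  1.     -0.    ] [-0.3902 -0.135   1.7123  0.      1.5642 -1.9601]
[[ 0.0014 -0.965  -0.2622  0.4731]
 [ 1.      0.0017 -0.0009 -0.1404]
 [ 0.0013 -0.2622  0.965   0.4229]
 [ 0.      0.      0.      1.    ]]
```

View pics/w1b.png

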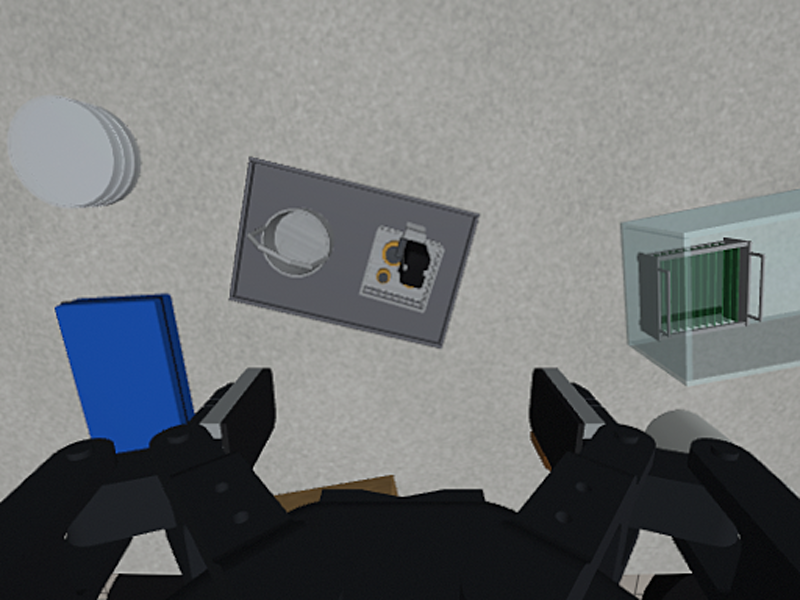

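```bash
python3 - <<'E'
import cv2
im=cv2.imread("pics/w1.png")
cv2.imwrite("pics/w1c.png",cv2.resize(im[128:218,210:310],None,fx=6.6,fy=6.6,interpolation=cv2.INTER_CUBIC))
E
```

```text
(no output)
```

View pics/w1c.png

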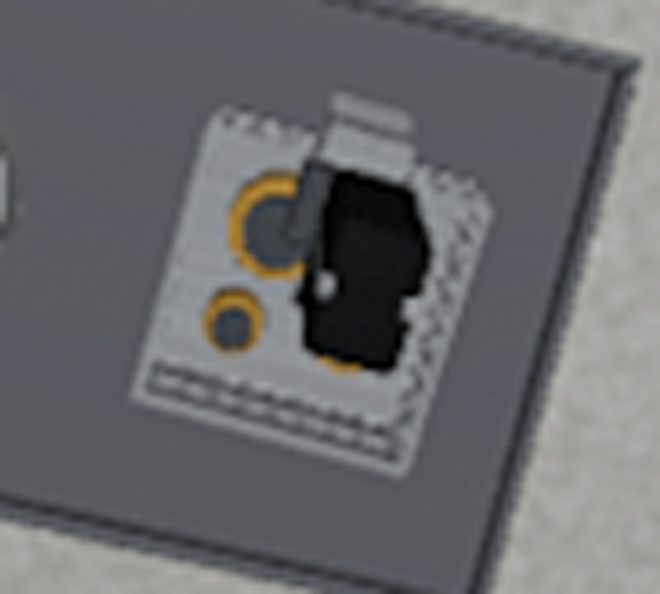

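```bash
python3 - <<'E'
from h import *
k=get_calibration("wrist");a=get_calibration("scene");b=get_calibration("side")
w=lambda p:np.array(p)/6.6+[210,128]-.5+.5/6.6
h=.031
L1=[[h,-h,.044],[h,h,.044]];P1=[[133,398],[405,472]]
L2=[[-h,-h,.004],[-h,h,.004]];P2=[[215,110],[492,205]]
L3=[[-.019,-.007,.184],[-.019,.007,.184]];P3=[[308,348],[402,372]]
for L,P in ((L1,P1),(L1+L2,P1+P2),(L1+L3,P1+P3),(L1+L2+L3,P1+P2+P3)):
    v,r=fit([(k,L,w(P))],[.53,-.13,-.2]);print(v,"grip",pose2(v,[-.029,0,.154])[0]);print(r.max(1))
G=[[-.029,0,.184],[-.029,0,.124]]
v,r=fit([(k,L1+L2+L3,w(P1+P2+P3)),(a,G,[[213,144.7],[214.7,164.7]]),(b,G,[[310.3,148.7],[308,165.3]])],v);print(v,r.max(1),pose2(v,[-.029,0,.154])[0])
# hook outline predictions in wrist image for bridge underside heights
for hb in (.06,.075,.09):
    print(hb,((proj(k,pose2(v,[[-.031-.011,-.008,hb+.004],[-.042,.008,.004+hb],[-.031-.011,-.008,hb-.023],[-.042,.008,hb-.023]]))-[210,128]+.5)*6.6))
E
```

```text
[ 0.5457 -0.141  -0.2782] grip [ 0.5178 -0.133   0.154 ]
[0.229  0.2317]
[ 0.5477 -0.1399 -0.3183] grip [ 0.5201 -0.1308  0.154 ]
[0.2702 1.9688 1.824  1.9942]
[ 0.5454 -0.1401 -0.2931] grip [ 0.5177 -0.1317  0.154 ]
[0.5996 0.4425 0.5729 0.5186]
[ 0.5459 -0.1401 -0.2959] grip [ 0.5182 -0.1316  0.154 ]
[0.3618 0.475  1.2217 3.7379 0.4825 1.0529]
[ 0.5457 -0.1402 -0.292 ] [0.3615 0.4403 1.2681 3.9357 0.6441 0.8377 2.2118 0.3008 1.5744 0.3561] [ 0.518  -0.1318  0.154 ]
0.06 [[334.9825 106.781 ]
 [412.7819 130.248 ]
 [333.3647  95.8943]
 [405.8535 117.7896]]
0.075 [[335.9886 113.5514]
 [417.0885 137.9929]
 [334.235  101.7508]
 [409.5811 124.4924]]
0.09 [[337.0843 120.9249]
 [421.7771 146.4252]
 [335.1771 108.0904]
 [413.6149 131.7461]]
```

Request:
apply_moves(targets=[{"translation": [0.206,0.093,0],"twist": 0,"hand": 1},{"translation": [0,0,0],"twist": 0.95,"hand": 1},{"translation": [0,0,0.2],"twist": 0.95,"hand": 1},{"translation": [0,0,0.3],"twist": 0.95,"hand": 1},{"translation": [0,0,0.3],"twist": 0,"hand": 1},{"translation": [0,0,0.3],"twist": 0,"hand": 1},{"translation": [0,0,0],"twist": 0,"hand": 1}])

```text
time: 3.85
tool_pos: [0.5152, -0.1309, 0.1881]
tool_rot: [-0.005, 0.143, 0.99, 0.001]
contact_force: [-0.2, -1.1, -0.3]
gripper_width: 1.001
grasp_force: 0.0
```

```bash
python3 - <<'E'
from h import *
s=state();k=get_calibration("wrist");im=grab_frame("wrist")
print(s["time"],s["tool_pos"],s["tool_rot"],s["contact_force"])
v=[.5457,-.1402,-.285]
cv2.imwrite("pics/w2.png",im[...,::-1])
o=cv2.resize(im[:,96:416],None,fx=1.56,fy=1.56,interpolation=cv2.INTER_CUBIC)[...,::-1].copy()
for q in pose2(v,[[x,y,z] for x in(-.039,-.019) for y in(-.007,.007) for z in (.184,.124)]+[[x,y,z] for x in(-.031,.031) for y in(-.031,.031) for z in (.044,.004)]):
    p=(proj(k,q)[0]-[96,0])*1.56;cv2.circle(o,tuple(int(round(t)) for t in p),2,(0,0,255),-1)
cv2.imwrite("pics/w2b.png",o)
E
```

```text
3.85 [ 0.5152 -0.1309  0.1881] [-0.0047  0.143   0.9897  0.0012] [-0.2094 -1.062  -0.338 ]
```

View pics/w2b.png

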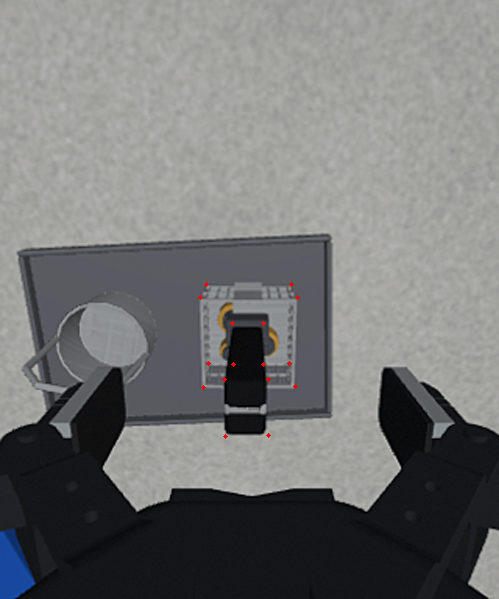

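Request:
apply_moves(targets=[{"translation": [0,0,0.15],"twist": 0,"hand": 1},{"translation": [0,0,0.15],"twist": 0,"hand": 1},{"translation": [0,0,0],"twist": 0,"hand": 1},{"translation": [0,0,0],"twist": 0,"hand": 0},{"translation": [0,0,0],"twist": 0,"hand": 0},{"translation": [0,0,0],"twist": 0,"hand": 0},{"translation": [0,0,0],"twist": 0,"hand": 0},{"translation": [0,0,0],"twist": 0,"hand": 0}])

```text
time: 4.7
tool_pos: [0.5182, -0.1323, 0.1638]
tool_rot: [0.0, 0.142, 0.99, -0.0]
contact_force: [-0.9, -5.0, -2.6]
gripper_width: 0.154
grasp_force: 60.1
```

Request:
apply_moves(targets=[{"translation": [0,0,0],"twist": 0,"hand": 0},{"translation": [0,0,0],"twist": 0,"hand": 0},{"translation": [0,0,0],"twist": 0,"hand": 0},{"translation": [0,0,0],"twist": 0,"hand": 0}])

```text
time: 5.1
tool_pos: [0.5182, -0.1323, 0.1637]
tool_rot: [0.0, 0.142, 0.99, -0.0]
contact_force: [-0.0, -0.6, 2.4]
gripper_width: 0.157
grasp_force: 59.9
```

Request:
apply_moves(targets=[{"translation": [0,0,-0.06],"twist": 0,"hand": 0},{"translation": [0,0,-0.2],"twist": 0,"hand": 0},{"translation": [0,0,-0.35],"twist": 0,"hand": 0},{"translation": [0,0,-0.35],"twist": -0.95,"hand": 0},{"translation": [0,0,-0.3],"twist": -0.95,"hand": 0},{"translation": [0,0,-0.1],"twist": -0.95,"hand": 0},{"translation": [0,0,0],"twist": -0.95,"hand": 0},{"translation": [0,0,0],"twist": -0.95,"hand": 0}])

```text
time: 5.9
tool_pos: [0.5178, -0.1316, 0.2992]
tool_rot: [-0.0, -0.097, 0.995, 0.001]
contact_force: [-0.1, 1.1, -3.3]
gripper_width: 0.152
grasp_force: 59.2
```

Request:
apply_moves(targets=[{"translation": [0,0.15,0],"twist": 0,"hand": 0},{"translation": [-0.02,0.3,0],"twist": 0,"hand": 0},{"translation": [-0.04,0.4,0],"twist": 0,"hand": 0},{"translation": [-0.05,0.4,0],"twist": 0,"hand": 0},{"translation": [-0.05,0.4,0],"twist": 0,"hand": 0},{"translation": [-0.05,0.4,0],"twist": 0,"hand": 0},{"translation": [-0.05,0.4,0],"twist": 0,"hand": 0},{"translation": [0,0,0],"twist": 0,"hand": 0}])

```text
time: 6.7
tool_pos: [0.4958, 0.1183, 0.2985]
tool_rot: [-0.001, -0.097, 0.995, 0.001]
contact_force: [0.6, 0.0, -3.2]
gripper_width: 0.159
grasp_force: 60.0
```

```bash
python3 - <<'E'
from h import *
s=state();print(s["time"],s["tool_pos"],s["tool_rot"],s["contact_force"],s["ft_torque"])
F=[]
for c in ("wrist","scene","side"):
    k=get_calibration(c);im=grab_frame(c)[...,::-1]
    cv2.imwrite(f"pics/t_{c}.png",im);F.append(im)
    np.save(f"pics/t_{c}.npy",k["pose"])
print(state()["tool_pos"])
f=lambda im,x,y,w,h,s:cv2.resize(im[y:y+h,x:x+w],None,fx=s,fy=s,interpolation=cv2.INTER_CUBIC)
o=np.zeros((600,800,3),np.uint8)
o[:384,:512]=F[0]
o[:300,512:800]=f(F[1],275,90,96,100,3)
o[300:600,512:800]=f(F[2],190,190,96,100,3)
cv2.imwrite("pics/t.png",o)
E
```

```text
6.7 [0.4958 0.1183 0.2985] [-0.0009 -0.0968  0.9953  0.0014] [ 0.6154  0.0242 -3.1985] [-0.1011 -0.0059 -0.029 ]
[0.4969 0.1139 0.2987]
```

View pics/t.png

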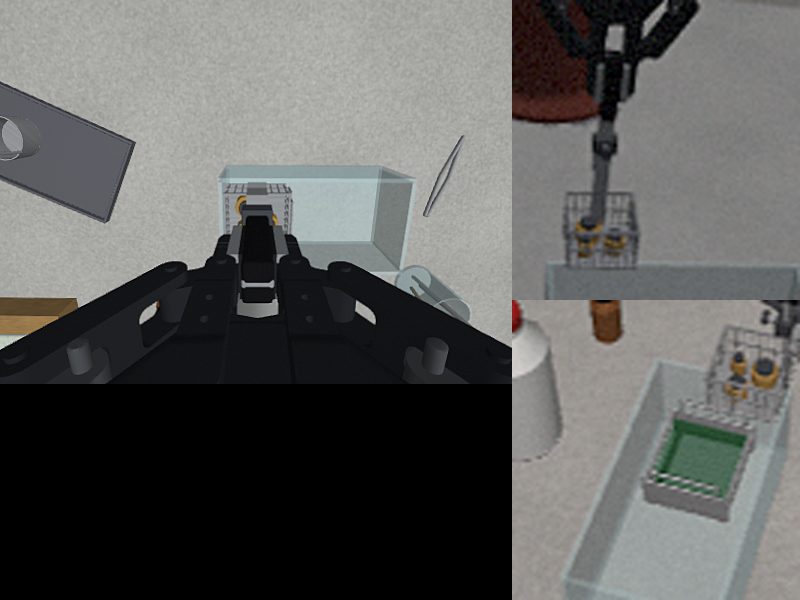

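```bash
python3 - <<'E'
import cv2,numpy as np
im=cv2.imread("pics/t_wrist.png");o=np.zeros((600,800,3),np.uint8)
f=lambda im,x,y,w,h,s:cv2.resize(im[y:y+h,x:x+w],None,fx=s,fy=s,interpolation=cv2.INTER_CUBIC)
o[:345,:]=f(im,205,155,230,140,3.4782609)[:345,:800] if False else cv2.resize(im[155:280,205:435],(800,435),interpolation=cv2.INTER_CUBIC)[:345]
o[345:600,:300]=cv2.resize(cv2.imread("pics/t_scene.png")[115:166,285:345],(300,255),interpolation=cv2.INTER_CUBIC)
o[345:600,310:610]=cv2.resize(im[178:229,225:285],(300,255),interpolation=cv2.INTER_CUBIC)
o[345:600,620:800]=cv2.resize(im[229:280,390:426],(180,255),interpolation=cv2.INTER_CUBIC)
cv2.imwrite("pics/t2.png",o)
E
```

```text
(no output)
```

View pics/t2.png

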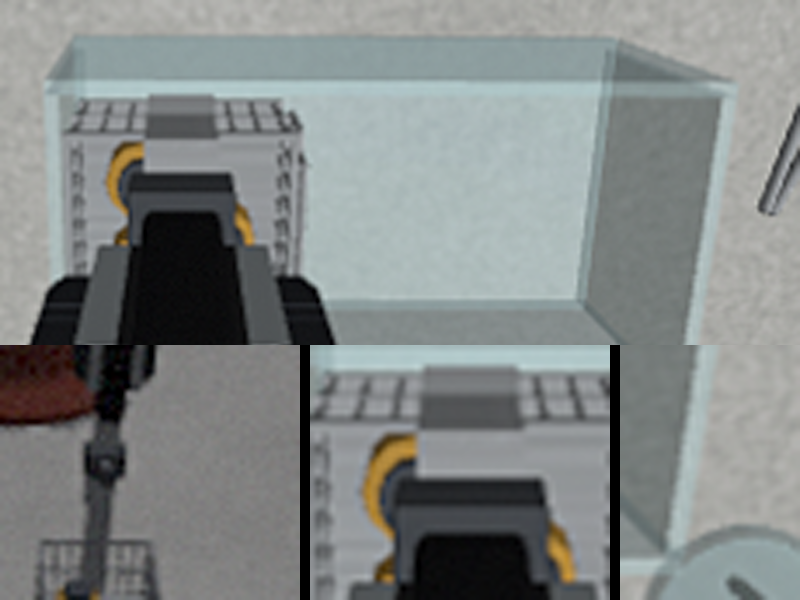

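```bash
python3 - <<'E'
from h import *
k=get_calibration("wrist");print(np.abs(np.array(k["pose"])-np.load("pics/t_wrist.npy")).max())
a=get_calibration("scene");X,Y=.065,.12
L=[[-X,-Y,.1],[-X,Y,.1],[X,Y,.1],[-X,-Y,0],[-X,Y,0]]
P=[[218,178],[416.3,178.2],[399.8,274.2],[226.6,165.9],[381.8,165.9]]
for i in (5,3):
    v,r=fit([(k,L[:i],P[:i])],[.543,.2,.19]);print(v,r)
s=state();t=s["tool_pos"];q=s["tool_rot"];yaw=np.arctan2(2*(q[1]*q[2]+q[0]*q[3]),1-2*(q[2]**2+q[3]**2))
print(t,"tool x yaw",yaw); by=yaw-np.pi if yaw>0 else yaw+np.pi
print("basket yaw",by)
R=lambda L:pose2([*t[:2],by],np.array(L)+[.0,0,0])+[0,0,t[2]-.1597]
# L relative to grip centre, z from base
for hb in (.06,.07,.075,.08,.09):
    e=proj(k,R([[-.013,-.008,hb+.003],[-.013,.008,hb+.003],[-.013,0,hb-.02],[-.017,0,hb-.027]]))
    c=proj(a,R([[0.004,0,hb],[0.004,0,hb+.009],[0.004,0,hb+.018]]))
    print(hb,e.ravel(),"w",e[1,0]-e[0,0],"scene",c.ravel())
print("box top corners wrist",proj(k,R([[-.002,-.031,.04],[-.002,.031,.04]])),"grip bottom/boxtop scene",proj(a,R([[0.01,0,.12],[.06,0,.04],[-.002,0,.04]])))
E
```

```text
0.004656413160553874
[0.5488 0.1984 0.186 ] [[1.1773 0.1687]
 [1.3273 0.5762]
 [2.3052 0.8719]
 [0.6396 1.0882]
 [0.6417 0.5673]]
[0.5485 0.1969 0.1855] [[2.3771 0.372 ]
 [0.2419 0.1469]
 [1.2637 0.5306]]
[0.4969 0.1139 0.2987] tool x yaw -2.95238836348826
basket yaw 0.18920429010153317
0.06 [245.9553 186.4453 265.6352 186.4322 255.8777 180.3976 255.8934 174.4889] w 19.6798767864272 scene [303.348  149.5128 303.6026 146.7049 303.8594 143.8668]
0.07 [245.468  189.4654 266.0404 189.4515 255.8439 182.8838 255.861  176.6788] w 20.5724350027873 scene [303.631  146.3911 303.8881 143.5496 304.1475 140.6775]
0.075 [245.2074 191.0806 266.2571 191.0662 255.8259 184.2051 255.8438 177.8411] w 21.0497320297672 scene [303.7735 144.8162 304.032  141.9578 304.2927 139.0685]
0.08 [244.9344 192.7725 266.4841 192.7577 255.8072 185.5831 255.8259 179.0519] w 21.549666290529416 scene [303.9168 143.232  304.1765 140.3565 304.4385 137.4498]
0.09 [244.3477 196.4094 266.9719 196.3935 255.7672 188.524  255.7878 181.632 ] w 22.624197136570928 scene [304.2055 140.035  304.4678 137.1249 304.7324 134.1832]
box top corners wrist [[221.6342 192.3158]
 [290.1506 192.2688]] grip bottom/boxtop scene [[305.2707 131.452 ]
 [304.3451 168.217 ]
 [302.6307 154.3609]]
```

```bash
python3 - <<'E'
from h import *
k=get_calibration("wrist");k["pose"]=np.load("pics/t_wrist.npy")
X,Y=.065,.12
L=[[-X,-Y,.1],[-X,Y,.1],[X,Y,.1],[-X,-Y,0],[-X,Y,0]]
P=[[218,178],[416.3,178.2],[399.8,274.2],[226.6,165.9],[381.8,165.9]]
v,r=fit([(k,L,P)],[.543,.2,.19]);print(v,r)
t=[.4958,.1183,.2985]
R=lambda L:pose2([*t[:2],.1892],L)+[0,0,t[2]-.1597]
for hb in (.075,.08,.085,.09):
    print(hb,proj(k,R([[-.013,0,hb+.003],[-.013,0,hb-.02],[-.017,0,hb-.027]])).ravel())
print(proj(k,R([[-.002,-.031,.04],[-.002,.031,.04],[-.002,-.031,0],[-.002,.031,0]])))
c,s=np.cos(v[2]),np.sin(v[2])
print("approach grip",pose2(v,[-.0562,.06,0]),"final",pose2(v,[-.0562,.084,0]))
E
```

```text
[0.5471 0.2039 0.1901] [[0.9631 0.1663]
 [1.3554 0.5877]
 [2.2948 0.7784]
 [0.6659 1.0827]
 [0.7783 0.5277]]
0.075 [255.4627 191.1098 255.4985 184.2464 255.5216 177.8843]
0.08 [255.4539 192.8004 255.4913 185.6234 255.5151 179.0943]
0.085 [255.4447 194.5731 255.4838 187.0607 255.5083 180.3559]
0.09 [255.435  196.4343 255.476  188.5623 255.5011 181.6725]
[[221.2089 192.2272]
 [289.7151 192.4413]
 [225.8806 182.4709]
 [285.1486 182.6667]]
approach grip [[0.4806 0.2522 0.    ]] final [[0.476  0.2757 0.    ]]
```

Request:
apply_moves(targets=[{"translation": [-0.03,0.2,0],"twist": 0,"hand": 0},{"translation": [-0.04,0.35,0],"twist": 0,"hand": 0},{"translation": [-0.05,0.4,0],"twist": 0,"hand": 0},{"translation": [-0.04,0.3,0],"twist": 0,"hand": 0},{"translation": [-0.023,0.139,0],"twist": 0,"hand": 0},{"translation": [0,0,0],"twist": 0,"hand": 0},{"translation": [0,0,0],"twist": 0,"hand": 0},{"translation": [0,0,0],"twist": 0,"hand": 0}])

```text
time: 7.65
tool_pos: [0.4897, 0.252, 0.2992]
tool_rot: [-0.0, -0.093, 0.996, -0.0]
contact_force: [0.4, -0.4, -2.4]
gripper_width: 0.156
grasp_force: 60.0
```

```bash
python3 - <<'E'
from h import *
s=state();k=get_calibration("wrist");im=grab_frame("wrist")[...,::-1]
print(s["time"],s["tool_pos"],s["contact_force"])
np.save("pics/u.npy",k["pose"]);cv2.imwrite("pics/u.png",im)
cv2.imwrite("pics/u2.png",cv2.resize(im[150:290,110:350],(800,467),interpolation=cv2.INTER_CUBIC))
E
```

```text
7.65 [0.4897 0.252  0.2992] [ 0.3661 -0.3877 -2.3601]
```

View pics/u2.png

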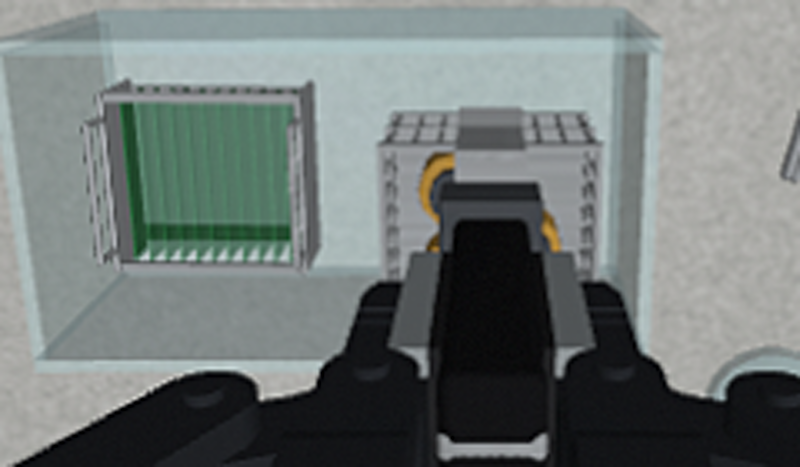

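```bash
python3 - <<'E'
from h import *
k=get_calibration("wrist");k["pose"]=np.load("pics/u.npy")
X,Y=.065,.12
L=[[-X,-Y,.1],[-X,Y,.1],[X,-Y,.1],[-X,-Y,0],[-X,Y,0]]
P=[[110,162.4],[308.3,162.4],[121.4,261],[139.4,153],[298.1,153]]
v,r=fit([(k,L,P)],[.543,.2,.19]);print(v,r)
v,_=fit([(k,L[:3],P[:3])],[.543,.2,.19]);print(v,_)
t=[.4897,.2520,.2992];bz=t[2]-.1597
# basket pose seen in same picture (box back face corners top/bottom)
Lb=[[-.031,-.031,.04+bz],[-.031,.031,.04+bz],[-.031,-.031,bz],[-.031,.031,bz]]
Pb=[[223.4,193.3],[290.6,193.3],[228,183],[286.5,183]]
b,rb=fit([(k,Lb,Pb)],[t[0]+.0285,t[1]+.005,.19]);print(b,rb.max(1))
g=pose2(b,[-.029,0,0])[0];print("grip by picture",g,"tcp",t)
for hb in(.08,.085,.09):print(hb,proj(k,pose2(b,[[-.042,-.008,bz+hb+.003],[-.042,.008,bz+hb+.003],[-.046,0,bz+hb-.027]])).ravel())
d=b[:2]-v[:2];c,s=np.cos(v[2]),np.sin(v[2]);print("base in tank",c*d[0]+s*d[1],-s*d[0]+c*d[1])
E
```

```text
[0.5474 0.2053 0.186 ] [[3.6512 0.1601]
 [2.0341 0.092 ]
 [0.6458 0.8219]
 [1.5077 0.388 ]
 [0.136  0.4375]]
[0.5469 0.2062 0.1844] [[2.7908 0.2308]
 [2.9668 0.0392]
 [0.0272 0.5083]]
[0.5189 0.2586 0.1865] [0.475  0.7864 0.5013 0.2362]
grip by picture [0.4904 0.2532 0.    ] tcp [0.4897, 0.252, 0.2992]
0.08 [246.4573 193.8563 267.9858 193.8563 257.1793 179.9878]
0.085 [246.2044 195.6621 268.2559 195.662  257.1859 181.2754]
0.09 [245.9389 197.5577 268.5394 197.5575 257.1928 182.6192]
base in tank -0.01797362684768709 0.056616137709147175
```

Request:
apply_moves(targets=[{"translation": [0,0,0.12],"twist": 0,"hand": 0},{"translation": [0,0,0.15],"twist": 0,"hand": 0},{"translation": [0,0,0.15],"twist": 0,"hand": 0},{"translation": [0,0,0.15],"twist": 0,"hand": 0},{"translation": [0,0,0.15],"twist": 0,"hand": 0},{"translation": [0,0,0.1],"twist": 0,"hand": 0},{"translation": [0,0,0.05],"twist": 0,"hand": 0},{"translation": [0,0,0],"twist": 0,"hand": 0}])

```text
time: 8.5
tool_pos: [0.489, 0.2533, 0.2113]
tool_rot: [-0.001, -0.094, 0.996, -0.0]
contact_force: [-0.1, 0.3, -2.7]
gripper_width: 0.153
grasp_force: 60.1
```

Request:
apply_moves(targets=[{"translation": [0.01,0,0],"twist": 0,"hand": 0},{"translation": [0.01,0,0],"twist": 0,"hand": 0},{"translation": [0.01,0,0],"twist": 0,"hand": 0},{"translation": [0.01,0,0],"twist": 0,"hand": 0},{"translation": [0.01,0,0],"twist": 0,"hand": 0},{"translation": [0.01,0,0],"twist": 0,"hand": 0},{"translation": [0,0,0],"twist": 0,"hand": 0},{"translation": [0,0,0],"twist": 0,"hand": 0}])

```text
time: 9.3
tool_pos: [0.4835, 0.2522, 0.2123]
tool_rot: [0.0, -0.094, 0.996, 0.0]
contact_force: [0.9, -0.8, -2.1]
gripper_width: 0.154
grasp_force: 60.1
```

```bash
cat > st.py <<'E'
from h import *
s=state();t=s["tool_pos"];F=s["contact_force"];q=s["tool_rot"]
y=2*np.arctan2(-q[1],q[2]);v=np.array([.547,.206,.187]);d=t[:2]-v[:2];c,sn=np.cos(v[2]),np.sin(v[2])
R=np.array([[c,sn],[-sn,c]])
print("t",s["time"],"yaw",y,"tcp",t,"base z",t[2]-.1597,"base in tank",R@d+[.029,0],"F tank",R@F[:2],F[2],"M",s["ft_torque"])
E
python3 st.py
```

```text
t 9.3 yaw 0.18921242044388453 tcp [0.4835 0.2522 0.2123] base z 0.05260506211131924 base in tank [-0.0248  0.0573] F tank [ 0.6997 -0.9   ] -2.147302599390348 M [0.0163 0.0574 0.0311]
```

Request:
apply_moves(targets=[{"translation": [0.006,0,0],"twist": 0,"hand": 0},{"translation": [0.006,0,0],"twist": 0,"hand": 0},{"translation": [0.006,0,0],"twist": 0,"hand": 0},{"translation": [0.006,0,0],"twist": 0,"hand": 0},{"translation": [0,0,0],"twist": 0,"hand": 0},{"translation": [0,0,0],"twist": 0,"hand": 0}])

```text
time: 9.9
tool_pos: [0.4811, 0.2518, 0.2123]
tool_rot: [0.0, -0.094, 0.996, -0.0]
contact_force: [0.8, -0.2, -3.1]
gripper_width: 0.158
grasp_force: 60.1
```

Request:
apply_moves(targets=[{"translation": [0.005,0,0],"twist": 0,"hand": 0},{"translation": [0.005,0,0],"twist": 0,"hand": 0},{"translation": [0,0,0],"twist": 0,"hand": 0},{"translation": [0,0,0],"twist": 0,"hand": 0}])

```text
time: 10.3
tool_pos: [0.4801, 0.2516, 0.2123]
tool_rot: [0.0, -0.094, 0.996, 0.0]
contact_force: [-0.5, 0.9, -3.1]
gripper_width: 0.161
grasp_force: 60.1
```

Request:
apply_moves(targets=[{"translation": [0.005,0,0],"twist": 0,"hand": 0},{"translation": [0.005,0,0],"twist": 0,"hand": 0},{"translation": [0,0,0],"twist": 0,"hand": 0},{"translation": [0,0,0],"twist": 0,"hand": 0}])

```text
time: 10.7
tool_pos: [0.4791, 0.2514, 0.2123]
tool_rot: [-0.0, -0.094, 0.996, 0.0]
contact_force: [-0.2, -0.0, -2.7]
gripper_width: 0.157
grasp_force: 60.1
```

```bash
python3 st.py
```

```text
t 10.7 yaw 0.18918119585351265 tcp [0.4791 0.2514 0.2123] base z 0.052584446954044906 base in tank [-0.0293  0.0573] F tank [-0.151   0.0182] -2.653715493396658 M [0.032  0.044  0.0111]
```

Request:
apply_moves(targets=[{"translation": [0.005,0,0],"twist": 0,"hand": 0},{"translation": [0.005,0,0],"twist": 0,"hand": 0},{"translation": [0,0,0],"twist": 0,"hand": 0},{"translation": [0,0,0],"twist": 0,"hand": 0}])

```text
time: 11.1
tool_pos: [0.4782, 0.2512, 0.2123]
tool_rot: [0.0, -0.094, 0.996, -0.0]
contact_force: [0.0, 0.3, -2.2]
gripper_width: 0.149
grasp_force: 60.1
```

Request:
apply_moves(targets=[{"translation": [0.005,0,0],"twist": 0,"hand": 0},{"translation": [0.005,0,0],"twist": 0,"hand": 0},{"translation": [0,0,0],"twist": 0,"hand": 0},{"translation": [0,0,0],"twist": 0,"hand": 0}])

```text
time: 11.5
tool_pos: [0.4773, 0.2511, 0.2123]
tool_rot: [0.0, -0.094, 0.996, 0.0]
contact_force: [0.9, 0.6, -2.5]
gripper_width: 0.157
grasp_force: 60.1
```

Request:
apply_moves(targets=[{"translation": [0.005,0,0],"twist": 0,"hand": 0},{"translation": [0.005,0,0],"twist": 0,"hand": 0},{"translation": [0,0,0],"twist": 0,"hand": 0},{"translation": [0,0,0],"twist": 0,"hand": 0}])

```text
time: 11.9
tool_pos: [0.4767, 0.2509, 0.2124]
tool_rot: [0.001, -0.094, 0.996, 0.0]
contact_force: [3.2, 0.7, -4.5]
gripper_width: 0.155
grasp_force: 59.9
```

```bash
python3 - <<'E'
from h import *
s=state();F=[]
print(s["tool_pos"],s["contact_force"],s["ft_torque"])
for c in ("wrist","scene","side"):
    k=get_calibration(c);im=grab_frame(c)[...,::-1]
    cv2.imwrite(f"pics/x_{c}.png",im);F.append(im);np.save(f"pics/x_{c}.npy",k["pose"])
o=np.zeros((600,800,3),np.uint8)
o[:330]=cv2.resize(F[0][130:262,140:460],(800,330),interpolation=cv2.INTER_CUBIC)
o[330:,:400]=cv2.resize(F[1][150:218,300:400],(400,270),interpolation=cv2.INTER_CUBIC)
o[330:,400:]=cv2.resize(F[2][230:320,200:300],(400,360),interpolation=cv2.INTER_CUBIC)[:270]
cv2.imwrite("pics/x.png",o)
E
```

```text
[0.4767 0.2509 0.2124] [ 3.2108  0.7476 -4.4542] [ 0.1707 -0.8125  0.0856]
```

View pics/x.png

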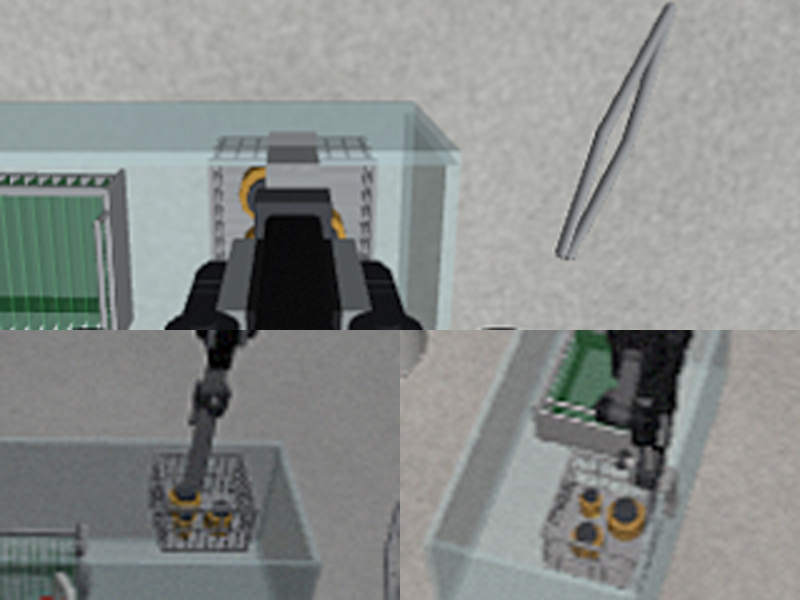

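Request:
apply_moves(targets=[{"translation": [-0.01,0,0],"twist": 0,"hand": 0},{"translation": [-0.009,0,0],"twist": 0,"hand": 0},{"translation": [0,0,0],"twist": 0,"hand": 0},{"translation": [0,0,0],"twist": 0,"hand": 0}])

```text
time: 12.45
tool_pos: [0.4776, 0.2512, 0.2122]
tool_rot: [-0.001, -0.094, 0.996, -0.0]
contact_force: [-0.5, -0.1, -2.9]
gripper_width: 0.156
grasp_force: 59.9
```

Request:
apply_moves(targets=[{"translation": [0,0,0.009],"twist": 0,"hand": 0},{"translation": [0,0,0.009],"twist": 0,"hand": 0},{"translation": [0,0,0.009],"twist": 0,"hand": 0},{"translation": [0,0,0.009],"twist": 0,"hand": 0},{"translation": [0,0,0.009],"twist": 0,"hand": 0},{"translation": [0,0,0.009],"twist": 0,"hand": 0},{"translation": [0,0,0.009],"twist": 0,"hand": 0},{"translation": [0,0,0],"twist": 0,"hand": 0}])

```text
time: 13.25
tool_pos: [0.478, 0.2512, 0.2058]
tool_rot: [-0.0, -0.094, 0.996, -0.0]
contact_force: [0.4, 0.4, -3.6]
gripper_width: 0.158
grasp_force: 59.9
```

```bash
python3 st.py
```

```text
t 13.25 yaw 0.18919198598379114 tcp [0.478  0.2512 0.2058] base z 0.04611552165781538 base in tank [-0.0304  0.0572] F tank [0.4427 0.3464] -3.6416948458371 M [-0.0077 -0.0257  0.0146]
```

Request:
apply_moves(targets=[{"translation": [0,0,0.006],"twist": 0,"hand": 0},{"translation": [0,0,0.006],"twist": 0,"hand": 0},{"translation": [0,0,0.006],"twist": 0,"hand": 0},{"translation": [0,0,0.006],"twist": 0,"hand": 0},{"translation": [0,0,0],"twist": 0,"hand": 0}])

```text
time: 13.75
tool_pos: [0.478, 0.2512, 0.2034]
tool_rot: [-0.0, -0.094, 0.996, -0.0]
contact_force: [0.9, 0.1, -3.2]
gripper_width: 0.153
grasp_force: 59.9
```

Request:
apply_moves(targets=[{"translation": [0,0,0.006],"twist": 0,"hand": 0},{"translation": [0,0,0.006],"twist": 0,"hand": 0},{"translation": [0,0,0.006],"twist": 0,"hand": 0},{"translation": [0,0,0.006],"twist": 0,"hand": 0},{"translation": [0,0,0],"twist": 0,"hand": 0}])

```text
time: 14.25
tool_pos: [0.478, 0.2512, 0.2011]
tool_rot: [-0.0, -0.094, 0.996, -0.0]
contact_force: [0.3, 0.1, -3.0]
gripper_width: 0.155
grasp_force: 59.9
```

Request:
apply_moves(targets=[{"translation": [0,0,0.006],"twist": 0,"hand": 0},{"translation": [0,0,0.006],"twist": 0,"hand": 0},{"translation": [0,0,0.006],"twist": 0,"hand": 0},{"translation": [0,0,0.006],"twist": 0,"hand": 0},{"translation": [0,0,0.006],"twist": 0,"hand": 0},{"translation": [0,0,0],"twist": 0,"hand": 0}])

```text
time: 14.85
tool_pos: [0.478, 0.2512, 0.1981]
tool_rot: [-0.0, -0.094, 0.996, -0.0]
contact_force: [0.1, -0.4, -2.8]
gripper_width: 0.158
grasp_force: 59.9
```

Request:
apply_moves(targets=[{"translation": [0,0,0.006],"twist": 0,"hand": 0},{"translation": [0,0,0.006],"twist": 0,"hand": 0},{"translation": [0,0,0.006],"twist": 0,"hand": 0},{"translation": [0,0,0.006],"twist": 0,"hand": 0},{"translation": [0,0,0.006],"twist": 0,"hand": 0},{"translation": [0,0,0.006],"twist": 0,"hand": 0},{"translation": [0,0,0.006],"twist": 0,"hand": 0},{"translation": [0,0,0],"twist": 0,"hand": 0}])

```text
time: 15.65
tool_pos: [0.478, 0.2512, 0.1939]
tool_rot: [-0.0, -0.094, 0.996, -0.0]
contact_force: [0.6, -0.3, -2.3]
gripper_width: 0.154
grasp_force: 59.9
```

```bash
python3 st.py
```

```text
t 15.65 yaw 0.1892192562197085 tcp [0.478  0.2512 0.1939] base z 0.034150858057311134 base in tank [-0.0304  0.0572] F tank [ 0.4986 -0.4264] -2.3289469022030573 M [ 0.0466  0.047  -0.0056]
```

Request:
apply_moves(targets=[{"translation": [0,0,0.008],"twist": 0,"hand": 0},{"translation": [0,0,0.008],"twist": 0,"hand": 0},{"translation": [0,0,0.008],"twist": 0,"hand": 0},{"translation": [0,0,0.008],"twist": 0,"hand": 0},{"translation": [0,0,0.008],"twist": 0,"hand": 0},{"translation": [0,0,0.008],"twist": 0,"hand": 0},{"translation": [0,0,0.008],"twist": 0,"hand": 0},{"translation": [0,0,0],"twist": 0,"hand": 0}])

```text
time: 16.45
tool_pos: [0.478, 0.2512, 0.1882]
tool_rot: [-0.0, -0.094, 0.996, -0.0]
contact_force: [-0.5, 0.7, -2.5]
gripper_width: 0.154
grasp_force: 59.9
```

Request:
apply_moves(targets=[{"translation": [0,0,0.006],"twist": 0,"hand": 0},{"translation": [0,0,0.006],"twist": 0,"hand": 0},{"translation": [0,0,0.006],"twist": 0,"hand": 0},{"translation": [0,0,0.006],"twist": 0,"hand": 0},{"translation": [0,0,0.006],"twist": 0,"hand": 0},{"translation": [0,0,0.006],"twist": 0,"hand": 0},{"translation": [0,0,0],"twist": 0,"hand": 0}])

```text
time: 17.15
tool_pos: [0.478, 0.2512, 0.1846]
tool_rot: [-0.0, -0.094, 0.996, -0.0]
contact_force: [0.7, 0.6, -2.2]
gripper_width: 0.156
grasp_force: 59.9
```

Request:
apply_moves(targets=[{"translation": [0,0,0.005],"twist": 0,"hand": 0},{"translation": [0,0,0.005],"twist": 0,"hand": 0},{"translation": [0,0,0.005],"twist": 0,"hand": 0},{"translation": [0,0,0.005],"twist": 0,"hand": 0},{"translation": [0,0,0],"twist": 0,"hand": 0}])

```text
time: 17.65
tool_pos: [0.478, 0.2512, 0.1827]
tool_rot: [-0.0, -0.094, 0.996, -0.0]
contact_force: [-0.7, -0.1, -2.7]
gripper_width: 0.156
grasp_force: 59.9
```

Request:
apply_moves(targets=[{"translation": [0,0,0.005],"twist": 0,"hand": 0},{"translation": [0,0,0.005],"twist": 0,"hand": 0},{"translation": [0,0,0.005],"twist": 0,"hand": 0},{"translation": [0,0,0],"twist": 0,"hand": 0}])

```text
time: 18.05
tool_pos: [0.478, 0.2512, 0.1812]
tool_rot: [-0.0, -0.094, 0.996, -0.0]
contact_force: [0.7, -0.4, -3.4]
gripper_width: 0.155
grasp_force: 59.9
```

```bash
python3 st.py
```

```text
t 18.05 yaw 0.18916455901461798 tcp [0.478  0.2512 0.1812] base z 0.021482005440858848 base in tank [-0.0304  0.0572] F tank [ 0.632  -0.5146] -3.4407748899296497 M [-0.0063  0.0029 -0.0126]
```

Request:
apply_moves(targets=[{"translation": [0,0.009,0],"twist": 0,"hand": 0},{"translation": [0,0.009,0],"twist": 0,"hand": 0},{"translation": [0,0.009,0],"twist": 0,"hand": 0},{"translation": [0,0.009,0],"twist": 0,"hand": 0},{"translation": [0,0.009,0],"twist": 0,"hand": 0},{"translation": [0,0.009,0],"twist": 0,"hand": 0},{"translation": [0,0.009,0],"twist": 0,"hand": 0},{"translation": [0,0.009,0],"twist": 0,"hand": 0}])

```text
time: 18.85
tool_pos: [0.4767, 0.2584, 0.1813]
tool_rot: [-0.0, -0.094, 0.996, -0.0]
contact_force: [0.2, 0.6, -2.6]
gripper_width: 0.157
grasp_force: 60.0
```

Request:
apply_moves(targets=[{"translation": [0,0.009,0],"twist": 0,"hand": 0},{"translation": [0,0.009,0],"twist": 0,"hand": 0},{"translation": [0,0.009,0],"twist": 0,"hand": 0},{"translation": [0,0.009,0],"twist": 0,"hand": 0},{"translation": [0,0.009,0],"twist": 0,"hand": 0},{"translation": [0,0.009,0],"twist": 0,"hand": 0},{"translation": [0,0.009,0],"twist": 0,"hand": 0},{"translation": [0,0,0],"twist": 0,"hand": 0}])

```text
time: 19.65
tool_pos: [0.4755, 0.2646, 0.1813]
tool_rot: [-0.0, -0.095, 0.996, 0.0]
contact_force: [0.9, 0.5, -3.0]
gripper_width: 0.154
grasp_force: 60.0
```

Request:
apply_moves(targets=[{"translation": [0,0.007,0],"twist": 0,"hand": 0},{"translation": [0,0.007,0],"twist": 0,"hand": 0},{"translation": [0,0.007,0],"twist": 0,"hand": 0},{"translation": [0,0.007,0],"twist": 0,"hand": 0},{"translation": [0,0.007,0],"twist": 0,"hand": 0},{"translation": [0,0.007,0],"twist": 0,"hand": 0},{"translation": [0,0.007,0],"twist": 0,"hand": 0},{"translation": [0,0,0],"twist": 0,"hand": 0}])

```text
time: 20.45
tool_pos: [0.4746, 0.2694, 0.1813]
tool_rot: [0.0, -0.095, 0.996, 0.0]
contact_force: [-0.3, -0.3, -2.9]
gripper_width: 0.151
grasp_force: 60.0
```

```bash
python3 st.py
```

```text
t 20.45 yaw 0.18932222178706712 tcp [0.4746 0.2694 0.1813] base z 0.021602268517620538 base in tank [-0.0303  0.0757] F tank [-0.3938 -0.2331] -2.942237988515005 M [-0.0407  0.0625  0.0265]
```

Request:
apply_moves(targets=[{"translation": [0,0.006,0],"twist": 0,"hand": 0},{"translation": [0,0.006,0],"twist": 0,"hand": 0},{"translation": [0,0.006,0],"twist": 0,"hand": 0},{"translation": [0,0.006,0],"twist": 0,"hand": 0},{"translation": [0,0.006,0],"twist": 0,"hand": 0},{"translation": [0,0,0],"twist": 0,"hand": 0}])

```text
time: 21.05
tool_pos: [0.474, 0.2723, 0.1813]
tool_rot: [-0.0, -0.094, 0.996, 0.0]
contact_force: [-0.6, 0.1, -3.8]
gripper_width: 0.157
grasp_force: 60.0
```

Request:
apply_moves(targets=[{"translation": [0,0.005,0],"twist": 0,"hand": 0},{"translation": [0,0.005,0],"twist": 0,"hand": 0},{"translation": [0,0.005,0],"twist": 0,"hand": 0},{"translation": [0,0,0],"twist": 0,"hand": 0}])

```text
time: 21.45
tool_pos: [0.4738, 0.2738, 0.1813]
tool_rot: [-0.0, -0.094, 0.996, 0.0]
contact_force: [0.1, -0.2, -3.2]
gripper_width: 0.157
grasp_force: 60.0
```

Request:
apply_moves(targets=[{"translation": [0,0.005,0],"twist": 0,"hand": 0},{"translation": [0,0.005,0],"twist": 0,"hand": 0},{"translation": [0,0,0],"twist": 0,"hand": 0}])

```text
time: 21.75
tool_pos: [0.4736, 0.2745, 0.1813]
tool_rot: [0.0, -0.095, 0.996, -0.0]
contact_force: [-0.1, -1.5, -2.9]
gripper_width: 0.153
grasp_force: 60.0
```

Request:
apply_moves(targets=[{"translation": [0,0.005,0],"twist": 0,"hand": 0},{"translation": [0,0.005,0],"twist": 0,"hand": 0},{"translation": [0,0,0],"twist": 0,"hand": 0}])

```text
time: 22.05
tool_pos: [0.4736, 0.2751, 0.1815]
tool_rot: [0.0, -0.094, 0.996, -0.001]
contact_force: [0.7, -4.5, -1.3]
gripper_width: 0.154
grasp_force: 60.1
```

```bash
python3 st.py
```

```text
t 22.05 yaw 0.1891935036059232 tcp [0.4736 0.2751 0.1815] base z 0.021760497979049942 base in tank [-0.0303  0.0815] F tank [-0.1335 -4.5083] -1.26391776672842 M [-1.0815 -0.1437 -0.0451]
```

Request:
apply_moves(targets=[{"translation": [0,-0.006,0],"twist": 0,"hand": 0},{"translation": [0,-0.007,0],"twist": 0,"hand": 0},{"translation": [0,0,0],"twist": 0,"hand": 0},{"translation": [0,0,0],"twist": 0,"hand": 0}])

```text
time: 22.45
tool_pos: [0.4736, 0.2745, 0.1813]
tool_rot: [0.0, -0.094, 0.996, 0.0]
contact_force: [0.5, -2.2, -2.0]
gripper_width: 0.16
grasp_force: 60.2
```

Request:
apply_moves(targets=[{"translation": [0,0,0.005],"twist": 0,"hand": 0},{"translation": [0,0,0.005],"twist": 0,"hand": 0},{"translation": [0,0,0.005],"twist": 0,"hand": 0},{"translation": [0,0,0.005],"twist": 0,"hand": 0},{"translation": [0,0,0],"twist": 0,"hand": 0}])

```text
time: 22.95
tool_pos: [0.4736, 0.2745, 0.1792]
tool_rot: [-0.0, -0.094, 0.996, 0.0]
contact_force: [0.4, -0.9, -1.6]
gripper_width: 0.154
grasp_force: 60.1
```

Request:
apply_moves(targets=[{"translation": [0,0,0.005],"twist": 0,"hand": 0},{"translation": [0,0,0.005],"twist": 0,"hand": 0},{"translation": [0,0,0.005],"twist": 0,"hand": 0},{"translation": [0,0,0],"twist": 0,"hand": 0}])

```text
time: 23.35
tool_pos: [0.4736, 0.2744, 0.1776]
tool_rot: [-0.0, -0.094, 0.996, 0.0]
contact_force: [0.2, -0.4, -3.5]
gripper_width: 0.158
grasp_force: 60.1
```

```bash
python3 st.py
```

```text
t 23.35 yaw 0.18919081774947402 tcp [0.4736 0.2744 0.1776] base z 0.01791346378127595 base in tank [-0.0304  0.0809] F tank [ 0.1648 -0.4358] -3.504732245781848 M [-0.2676 -0.0554 -0.0478]
```

Request:
apply_moves(targets=[{"translation": [0,0,0.005],"twist": 0,"hand": 0},{"translation": [0,0,0.005],"twist": 0,"hand": 0},{"translation": [0,0,0],"twist": 0,"hand": 0}])

```text
time: 23.65
tool_pos: [0.4737, 0.2745, 0.1771]
tool_rot: [0.0, -0.094, 0.996, 0.0]
contact_force: [-1.3, -0.3, -1.0]
gripper_width: 0.158
grasp_force: 60.5
```

Request:
apply_moves(targets=[{"translation": [0,0,0.005],"twist": 0,"hand": 0},{"translation": [0,0,0.005],"twist": 0,"hand": 0},{"translation": [0,0,0],"twist": 0,"hand": 0}])

```text
time: 23.95
tool_pos: [0.4738, 0.2745, 0.177]
tool_rot: [0.0, -0.094, 0.996, 0.0]
contact_force: [-2.8, -1.9, 6.0]
gripper_width: 0.16
grasp_force: 61.1
```

Request:
apply_moves(targets=[{"translation": [0,0,0.005],"twist": 0,"hand": 0},{"translation": [0,0,0.005],"twist": 0,"hand": 0},{"translation": [0,0,0],"twist": 0,"hand": 0}])

```text
time: 24.25
tool_pos: [0.4739, 0.2746, 0.1769]
tool_rot: [0.0, -0.095, 0.996, 0.0]
contact_force: [-4.5, -3.0, 8.3]
gripper_width: 0.157
grasp_force: 61.7
```

```bash
python3 st.py
```

```text
t 24.25 yaw 0.18934508321969373 tcp [0.4739 0.2746 0.1769] base z 0.017216704051200515 base in tank [-0.03   0.081] F tank [-5.0148 -2.0968] 8.317649977169749 M [-0.6767  0.9968 -0.003 ]
```

Request:
apply_moves(targets=[{"translation": [0,0,-0.007],"twist": 0,"hand": 0},{"translation": [0,0,-0.003],"twist": 0,"hand": 0},{"translation": [0,0,0],"twist": 0,"hand": 0}])

```text
time: 24.55
tool_pos: [0.4738, 0.2745, 0.177]
tool_rot: [0.0, -0.095, 0.996, 0.0]
contact_force: [-3.1, -2.6, 6.2]
gripper_width: 0.15
grasp_force: 61.3
```

```bash
python3 st.py
```

```text
t 24.55 yaw 0.1892900457889807 tcp [0.4738 0.2745 0.177 ] base z 0.017264228788320374 base in tank [-0.0302  0.0809] F tank [-3.5178 -1.9302] 6.187518611319801 M [-0.5381  0.7329 -0.0393]
```

Request:
apply_moves(targets=[{"translation": [0,0,-0.005],"twist": 0,"hand": 0},{"translation": [0,0,-0.004],"twist": 0,"hand": 0},{"translation": [0,0,0],"twist": 0,"hand": 0}])

```text
time: 24.85
tool_pos: [0.4738, 0.2745, 0.177]
tool_rot: [0.0, -0.094, 0.996, 0.0]
contact_force: [-2.2, -2.1, 4.3]
gripper_width: 0.154
grasp_force: 61.0
```

```bash
python3 st.py
```

```text
t 24.85 yaw 0.18923610375243133 tcp [0.4738 0.2745 0.177 ] base z 0.017278263444682668 base in tank [-0.0302  0.0809] F tank [-2.592  -1.6133] 4.304160602736801 M [-0.4157  0.5021 -0.0141]
```

Request:
apply_moves(targets=[{"translation": [0,0,-0.007],"twist": 0,"hand": 0},{"translation": [0,0,-0.007],"twist": 0,"hand": 0},{"translation": [0,0,0],"twist": 0,"hand": 0},{"translation": [0,0,0],"twist": 0,"hand": 0}])

```text
time: 25.25
tool_pos: [0.4733, 0.2743, 0.1772]
tool_rot: [-0.0, -0.094, 0.996, -0.0]
contact_force: [0.1, -0.4, -3.6]
gripper_width: 0.156
grasp_force: 60.1
```

```bash
python3 st.py
```

```text
t 25.25 yaw 0.18913343423096785 tcp [0.4733 0.2743 0.1772] base z 0.01746170141782813 base in tank [-0.0307  0.0808] F tank [-0.0032 -0.3809] -3.631212197227658 M [-0.0207  0.0005 -0.0576]
```

Request:
apply_moves(targets=[{"translation": [0.005,0,0],"twist": 0,"hand": 0},{"translation": [0.003,0,0],"twist": 0,"hand": 0},{"translation": [0,0.003,0],"twist": 0,"hand": 0},{"translation": [0,0,0.003],"twist": 0,"hand": 0},{"translation": [0,0,0],"twist": 0,"hand": 0},{"translation": [0,0,0],"twist": 0,"hand": 0}])

```text
time: 25.85
tool_pos: [0.4729, 0.2744, 0.1778]
tool_rot: [0.0, -0.094, 0.996, -0.0]
contact_force: [0.8, -1.5, -2.0]
gripper_width: 0.16
grasp_force: 60.0
```

```bash
python3 st.py
```

```text
t 25.85 yaw 0.18916660894791393 tcp [0.4729 0.2744 0.1778] base z 0.01813320703171084 base in tank [-0.0311  0.081 ] F tank [ 0.5067 -1.5914] -2.0234247007290316 M [-0.2898 -0.1959  0.0139]
```

Request:
apply_moves(targets=[{"translation": [0,0,0.004],"twist": 0,"hand": 0},{"translation": [0,0,0.004],"twist": 0,"hand": 0},{"translation": [0,0,0],"twist": 0,"hand": 0},{"translation": [0,0,0],"twist": 0,"hand": 0}])

```text
time: 26.25
tool_pos: [0.4729, 0.2744, 0.1771]
tool_rot: [0.0, -0.094, 0.996, -0.0]
contact_force: [0.7, -1.8, -2.2]
gripper_width: 0.157
grasp_force: 60.1
```

```bash
python3 st.py
```

```text
t 26.25 yaw 0.1891690561762425 tcp [0.4729 0.2744 0.1771] base z 0.017426293054201597 base in tank [-0.0311  0.081 ] F tank [ 0.3926 -1.9131] -2.244098089778663 M [-0.4978 -0.1534 -0.007 ]
```

Request:
apply_moves(targets=[{"translation": [0,0,0.004],"twist": 0,"hand": 0},{"translation": [0,0,0.003],"twist": 0,"hand": 0},{"translation": [0,0,0],"twist": 0,"hand": 0},{"translation": [0,0,0],"twist": 0,"hand": 0}])

```text
time: 26.65
tool_pos: [0.473, 0.2746, 0.177]
tool_rot: [0.0, -0.095, 0.996, -0.0]
contact_force: [-1.6, -3.6, 3.9]
gripper_width: 0.152
grasp_force: 60.8
```

```bash
python3 st.py
```

```text
t 26.65 yaw 0.1893207914101011 tcp [0.473  0.2746 0.177 ] base z 0.017319038306123413 base in tank [-0.031   0.0811] F tank [-2.2125 -3.2455] 3.9126430178815017 M [-0.7813  0.2726 -0.0086]
```

Request:
apply_moves(targets=[{"translation": [0,-0.005,0],"twist": 0,"hand": 0},{"translation": [0,0,-0.004],"twist": 0,"hand": 0},{"translation": [0,0,0],"twist": 0,"hand": 0},{"translation": [0,0,0],"twist": 0,"hand": 0}])

```text
time: 27.05
tool_pos: [0.473, 0.2743, 0.177]
tool_rot: [0.0, -0.094, 0.996, 0.0]
contact_force: [-0.9, -1.0, 3.7]
gripper_width: 0.156
grasp_force: 60.9
```

```bash
python3 st.py
```

```text
t 27.05 yaw 0.1892594850559005 tcp [0.473  0.2743 0.177 ] base z 0.017269930450591664 base in tank [-0.031   0.0809] F tank [-1.0579 -0.8657] 3.6615440274481377 M [-0.305   0.2435 -0.004 ]
```

Request:
apply_moves(targets=[{"translation": [0,0,-0.003],"twist": 0,"hand": 0},{"translation": [0,0,0],"twist": 0,"hand": 0.19},{"translation": [0,0,0],"twist": 0,"hand": 0.22},{"translation": [0,0,0],"twist": 0,"hand": 0.25},{"translation": [0,0,0],"twist": 0,"hand": 0.3},{"translation": [0,0,0],"twist": 0,"hand": 0.4},{"translation": [0,0,0],"twist": 0,"hand": 0.4}])

```text
time: 27.75
tool_pos: [0.4729, 0.2741, 0.177]
tool_rot: [0.0, -0.094, 0.996, 0.0]
contact_force: [0.3, 0.3, -0.5]
gripper_width: 0.398
grasp_force: 0.0
```

```bash
python3 st.py
```

```text
t 27.75 yaw 0.1891464726979525 tcp [0.4729 0.2741 0.177 ] base z 0.01726612053771817 base in tank [-0.0312  0.0806] F tank [0.3281 0.2331] -0.4652814809784384 M [0.011  0.011  0.0747]
```

Request:
apply_moves(targets=[{"translation": [0,0,-0.05],"twist": 0,"hand": 0.4},{"translation": [0,0,-0.15],"twist": 0,"hand": 0.4},{"translation": [0,0,-0.2],"twist": 0,"hand": 0.4},{"translation": [0,0,-0.3],"twist": 0,"hand": 0.4},{"translation": [0,0,-0.3],"twist": 0,"hand": 0.4},{"translation": [0,0,-0.2],"twist": 0,"hand": 0.4},{"translation": [0,0,0],"twist": 0,"hand": 0.4},{"translation": [0,0,0],"twist": 0,"hand": 0.4}])

```text
time: 28.55
tool_pos: [0.473, 0.2741, 0.2977]
tool_rot: [0.001, -0.094, 0.996, 0.0]
contact_force: [-0.1, 0.3, -0.7]
gripper_width: 0.404
grasp_force: 0.0
```

```bash
python3 - <<'E'
from h import *
s=state();print(s["time"],s["tool_pos"],s["contact_force"])
F={}
for c in ("wrist","scene","side"):
    F[c]=grab_frame(c);cv2.imwrite(f"pics/z_{c}.png",F[c][...,::-1])
    for q in ("tank","slide_rack","basket_base"):
        print(c,q,[(np.round(d["point"],4),round(d["score"],2)) for d in recognise(c,q)[:1]])
# black grip centroid / axis in wrist picture vs prediction for a hanging, upright basket at yaw .189
k=get_calibration("wrist");b=np.array([.4729,.2743]);by=.1892;bz=.0173
L=np.array([[x,y,z] for x in(-.01,.01) for y in(-.007,.007) for z in(.12,.18)]);P=proj(k,pose2([*b,by],L)+[0,0,bz])
m=np.zeros((384,512),np.uint8);x0,y0=(P.min(0)-12).astype(int);x1,y1=(P.max(0)+12).astype(int);m[y0:y1,x0:x1]=1
dark=(F["wrist"].max(2)<45)&(m>0);ys,xs=np.nonzero(dark)
h=np.zeros_like(m);cv2.fillConvexPoly(h,cv2.convexHull(P.astype(np.float32)).astype(np.int32),1);yy,xx=np.nonzero(h)
print("pred",xx.mean(),yy.mean(),np.ptp(xx),np.ptp(yy),"seen",xs.mean(),ys.mean(),np.ptp(xs),np.ptp(ys),"overlap",(dark&(h>0)).sum()/(dark|(h>0)).sum())
E
```

```text
28.55 [0.473  0.2741 0.2977] [-0.0927  0.3183 -0.6683]
wrist tank [(array([0.5601, 0.193 , 0.0533]), 0.87)]
wrist slide_rack [(array([0.5612, 0.1363, 0.0353]), 0.69)]
wrist basket_base [(array([0.4885, 0.2732, 0.0586]), 0.6)]
scene tank [(array([0.5887, 0.2104, 0.0636]), 0.67)]
scene slide_rack [(array([0.5331, 0.1376, 0.0338]), 0.43)]
scene basket_base [(array([0.4807, 0.2755, 0.0546]), 0.73)]
side tank [(array([0.5446, 0.2352, 0.0492]), 0.79)]
side slide_rack [(array([0.5614, 0.1612, 0.0334]), 0.96)]
side basket_base [(array([0.4853, 0.2736, 0.1007]), 0.61)]
pred 255.594395280236 193.52507374631267 17 38 seen 257.3951762523191 192.6178107606679 17 37 overlap 0.7360912981455064
```

```bash
python3 -c "
from plant import *
print(job_done())"
```

```text
the job is handed in; nothing more can be done
None
```

I hung the basket by its hook on the front rim, lightly touching the free end wall. I let go only once the rim carried it, and handed the job in with about 28.5 of the 54 s used. The hand-in returned no verdict. My last camera measurements put the basket upright and where I released it, with the slide rack unmoved.

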